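# Press the inserts into the rails

### The arm

A 7-joint arm with a two-finger parallel gripper is mounted at the origin on the work surface. World frame = base frame: x ahead of the robot, y to its left, z up, the work surface at z = 0. Lengths are in mm, angles in rad, forces in N, time in s.
With the tool pointing down it reaches from about 425 to 975 mm from the base axis. Payload 16.7 kg.
Tool frame: the origin (TCP) lies midway between the tips of the shut fingers; the grasp point (between the pads) lies 19 mm behind it (arm.tcp_to_grasp is the z of the grasp point in the tool frame, in mm); z points along the fingers, y is the line along which they close (so a half turn about z gives the same grasp; the last joint's range is limited). The gripper opens to 85 mm and grips with 20 to 120 N. Pads are 22 mm wide; open, the fingers measure 114 mm over their backs; the gripper's body (76 mm by 85 mm) begins 54 mm behind the grasp point. The pads swing forward as they close: fully open they stand 13 mm farther back than shut.
Start: joints at [-1.312, 0.426, 0.074, 1.606, -0.034, 1.111, -0.067], TCP at [268.319, 619.339, 231.302] pointing down, gripper open.
Joint ranges: [-2.85, 2.85], [-0.5, 2.14], [-1.23, 1.37], [0.21, 2.46], [-1.02, 4.16], [0.16, 2.05], [-2.73, 2.73]. Speed limits (rad/s): [1.89, 1.89, 2.39, 2.39, 3.01, 3.01, 3.01].

### API

Orientations are given as a unit quaternion [x, y, z, w].
In Python, from workcell import arm gives the robot as it stands.
- The arm moves only by the shell command python3 -m inch 'ROWS'. ROWS is a JSON object of lists of equal length, an entry for each row: "jaw": the opening, from -1 (shut) to 1 (fully open); "travel": the shift along the world's x, y, z in m, a list of three; "yaw": the turn about the world's z in rad. A call has 1 to 8 rows; each row is the pose to reach, as a shift and turn from the pose commanded when the call began; what a row does not reach only later rows make up. A row lasts 1/8 s, in which the tool goes at most 62.5 mm and 10.7 degrees, less where a joint would pass 70% of its speed; a pose out of reach is approached as far as the arm can. A call with a gripper value outside its range is refused whole. The fingers move at their own pace and stop on an object; the grip force is fixed at half the most. Time passes only in rows, so rows that repeat a pose let the fingers close. It gives the time, the measured TCP pose, the force, the opening and the grip force at its end, in the units of the state.
- arm.observe(): the state, without advancing time (a new reading comes with each control period).
- arm.get_image(name): name is "side" or "top"; returns a dict with "pixels" (384x512x3 uint8, blue, green, red), "fx", "fy", "cx", "cy" (pixels), "rvec" (rotation vector, rad) and "tvec" (3), from world to camera coordinates, as OpenCV has them. Camera axes: x right, y down, z forward; pixel columns grow to the right and rows downward; lengths in mm; the calibration is good to about 2 mm. A picture is of the moment at which its call begins. There is no depth.
- arm.close_job(): hands the job in; it is judged then, once.
The state is a dict: "clock": time; "q": joint angles; "qvel": joint speeds; "effort": joint torques, N m; "tcp_pos": TCP position; "ee_rot": TCP orientation; "ft_force": force on the tool from outside, world axes, zero at the start; "wrist_torque": the same for the moment, N m; "finger_gap": finger opening in mm; "gripper_force": force on a finger pad.
Only numpy, scipy, OpenCV 4.12 (cv2) and the standard library are available. Lean on these libraries where they do the work, as an engineer would, in place of code of your own. Each camera call takes 0.05 s, during which the arm holds its last target. There are 200 camera calls.

### The job

Clear the chisel off the lever press and put it in the dark tool tray, then use the press to drive the steel insert of every wooden rail flush with the wood: pull the lever down, then ease it slowly all the way back up, never letting it fly up. Lay the finished rails flat, insert side up and side by side in the empty plywood tray, and leave the lever up. Do not push the inserts with the fingers, and leave the glue bottle, the jar and the mallet alone.

Things in the scene. Friction and masses are not known exactly. Their poses are not given: they have to be found in the camera images.
- press: Green bench lever press, fixed, 290 mm deep (x), 110 mm wide (y). Origin: on the bench exactly below the ram's axis; x points from the working side (robot side) to the column, y to its left, z up. Column from x = +35 mm on. Overhead the head (70 mm wide, z 115 to 235 mm) starts at x = -25 mm. Lever on its right side (-y)
- press_bed (a point): point on the top of the press's flat bed exactly below the ram's axis; the bed is 30 mm above the bench, 110 mm wide and reaches from 150 mm in front of this point (robot side) to the column
- ram_face (a point): centre of the ram's flat underside; the ram is a vertical steel bar 32 mm in diameter, 88 mm above the bench when the lever is up. It falls 28.6 mm per rad of lever: it touches the top of a rail lying on the bed (58 mm) at 1.05 rad
- lever (a joint): angle of the press lever, rad: 0 fully up (home, at its stop), growing as it is pulled down, at most 1.25. The hinge runs along the press's x axis at y = -55, z = 190 mm of the press; the lever swings down on the press's right. A return spring drives it up with about 4 N (start) to 9 N (end) at the grip; pressing an insert adds about 8 N. Let go while down, it flies up
- lever_grip (a point): grasp point on the lever's grip, a horizontal black bar 24 mm in diameter, 115 mm long, along the press's x axis (50 mm free either side of this point), 170 mm from the hinge, at x = +20 mm of the press. At lever 0 it stands 50 degrees above the horizontal, right of the hinge, 320 mm over the bench; at 1.05 rad 10 degrees below the horizontal
- stock_board: White board 170 x 280 x 8 mm (x, y, z), fixed, on which the raw rails lie, each between two wooden battens (along x, 6 mm wide, 8 mm high above the board, at y = -135, -45, +45, +135 mm); origin under its centre
- chisel: Chisel lying across the press bed: wooden handle 110 x 26 x 26 mm, then ferrule and steel blade, 190 mm in all, 140 g. Origin: underside of the handle, at the handle's middle; x along the handle to the blade (tip at x = +135 mm), z up
- tool_tray: Dark wooden tool tray, fixed, open above, 90 x 250 mm (x, y) outside, 25 mm high, walls and floor 6 mm; origin under its centre
- done_tray: Plywood tray for finished rails, fixed, open above, 190 x 270 mm (x, y) outside, 22 mm high, walls and floor 6 mm; origin under its centre
- glue: white glue bottle, 60 mm in diameter, 160 mm high, standing on the bench; origin under its centre; not part of the job
- jar: glass jar with steel lid, 66 mm in diameter, 75 mm high, standing on the bench; origin under its centre; not part of the job
- mallet: wooden mallet lying on the bench, head 60 x 110 x 60 mm, handle 190 mm towards its -x; origin on its underside between head and handle; not part of the job
- rail_a: Wooden rail 140 x 40 x 28 mm (x, y, z), about 140 g; origin: centre of its underside, z up. A steel insert stands in its top near one end, at x = +50 mm; at the start that end points roughly away from the robot. It may be absent (None)
- insert_a (a joint): how far rail_a's insert has been pressed in, m: 0 = 12 mm proud of the wood, 0.0117 = flush (its stop). It stays where it is pushed; pushing takes about 45 N
- insert_a_top (a point): centre of the top of rail_a's steel insert (16 mm in diameter)
- rail_b: Wooden rail 140 x 40 x 28 mm (x, y, z), about 140 g; origin: centre of its underside, z up. A steel insert stands in its top near one end, at x = +50 mm; at the start that end points roughly away from the robot. It may be absent (None)
- insert_b (a joint): how far rail_b's insert has been pressed in, m: 0 = 12 mm proud of the wood, 0.0117 = flush (its stop). It stays where it is pushed; pushing takes about 45 N
- insert_b_top (a point): centre of the top of rail_b's steel insert (16 mm in diameter)
- rail_c: Wooden rail 140 x 40 x 28 mm (x, y, z), about 140 g; origin: centre of its underside, z up. A steel insert stands in its top near one end, at x = +50 mm; at the start that end points roughly away from the robot. It may be absent (None)
- insert_c (a joint): how far rail_c's insert has been pressed in, m: 0 = 12 mm proud of the wood, 0.0117 = flush (its stop). It stays where it is pushed; pushing takes about 45 N
- insert_c_top (a point): centre of the top of rail_c's steel insert (16 mm in diameter)

How it is judged (in metres and radians):
On the way, in this order (a step that is already met when the one before it is completed fails the run):
1. the chisel lies in the tool tray (x of chisel in the frame of tool_tray between -0.045 and 0.045 m and y of chisel in the frame of tool_tray between -0.125 and 0.125 m and z of chisel in the frame of tool_tray below 0.022 m and linear speed of chisel below 0.03 m/s), for 0.2 s.
2. the insert of every rail is pressed in, within 2 mm of flush (value of joint each of insert_a, insert_b, insert_c above 0.0097 m), for 0.1 s.
3. the lever is back up (value of joint lever below 0.08 rad), for 0.2 s.
At the end, for the whole second after the job is handed in: Chisel on the tool tray's floor; every rail at rest on the plywood tray's floor, centre within the walls, insert up (tilt under 0.15 rad); every insert pressed more than 9.7 mm (within 2 mm of its stop); lever up (under 0.08 rad) (all of step 1 and all of step 2 and value of joint lever below 0.08 rad and x of rail_a in the frame of done_tray between -0.09 and 0.09 m and y of rail_a in the frame of done_tray between -0.13 and 0.13 m and z of each of rail_a, rail_b, rail_c in the frame of done_tray below 0.016 m and angle between each of rail_a, rail_b, rail_c's own z axis and vertical below 0.15 rad and linear speed of each of rail_a, rail_b, rail_c below 0.03 m/s and x of rail_b in the frame of done_tray between -0.09 and 0.09 m and y of rail_b in the frame of done_tray between -0.13 and 0.13 m and x of rail_c in the frame of done_tray between -0.09 and 0.09 m and y of rail_c in the frame of done_tray between -0.13 and 0.13 m); the robot touches nothing.
It fails at once if the lever flies back: faster than 2 rad/s upwards while still more than 0.2 rad down (velocity of joint lever below -2 rad/s and value of joint lever above 0.2 rad).
It fails at once if the glue bottle, jar or mallet is moved more than 40 mm (distance of any of glue, jar, mallet from where it was at the start of the episode above 0.04 m).
It fails at once if an insert is pushed with the fingers (more than 15 N) (contact force between the fingers and insert_a above 15 N or contact force between the fingers and insert_b above 15 N or contact force between the fingers and insert_c above 15 N).
Of rail_a, rail_b, rail_c only 2 to 3 are there at a start; the rules pass over those that are not, and their reading is None.
At some moment in a run one of rail_a, rail_b, rail_c may be knocked a few centimetres aside while the robot is not near it.
It also fails if it takes over 210 s, if anything falls off the work surface, if the arm or the gripper's body presses on something with over 40 N, if the wrist force passes 120 N, or if a joint passes its speed limit or range.

## Working session

There is one attempt and no reset: what is moved stays moved. The work goes in short steps, Python scripts to look and compute and a shell command to move; the robot and the scene stay as the last step left them, time stands still between calls to the robot, and variables do not carry over. Pictures are saved under pics/ and viewed, at most 14 in all, crops included, and the job is handed in when it is done.

```bash
ls; mkdir -p pics
cat > h.py <<'E'
import numpy as np, cv2
from workcell import arm
def grab(n,name):
    im=arm.get_image(n); cv2.imwrite(f'pics/{name}.png',im['pixels']); np.savez(f'pics/{name}.npz',**im); return im
def load(name): return dict(np.load(f'pics/{name}.npz'))
def ray(im,u,v):
    R=cv2.Rodrigues(np.array(im['rvec'],float))[0]; t=np.array(im['tvec'],float).ravel()
    d=R.T@np.array([(u-im['cx'])/im['fx'],(v-im['cy'])/im['fy'],1]); return -R.T@t,d
def onz(im,u,v,z):
    c,d=ray(im,u,v); return c+d*(z-c[2])/d[2]
def proj(im,p):
    R=cv2.Rodrigues(np.array(im['rvec'],float))[0]; q=R@np.array(p,float)+np.array(im['tvec'],float).ravel()
    return np.array([im['fx']*q[0]/q[2]+im['cx'],im['fy']*q[1]/q[2]+im['cy']])
E
python3 - <<'E'
from h import *
for n in('top','side'):
    im=grab(n,n+'0'); print(n,ray(im,256,192),im['fx'])
s=arm.observe(); print(s['tcp_pos'],s['ee_rot'],s['finger_gap'],arm.tcp_to_grasp,s['ft_force'])
E
```

```text
pics
top (array([ 491.90638323,  -16.49994753, 1216.81986747]), array([ 0.14106898,  0.01808343, -0.98988523])) 366.2951683737793
side (array([ 323.45765152, -726.35513798,  975.45871121]), array([ 0.26148919,  0.64899325, -0.71447945])) 357.23781893167245
[268.19690482 619.020229   230.67835813] [ 2.02984000e-01  9.79181880e-01 -5.81589823e-04 -6.23445469e-05] 85.26948879063316 -18.700000000000003 [ 0.05763315  0.08396355 -0.4074857 ]
```

View pics/top0.png

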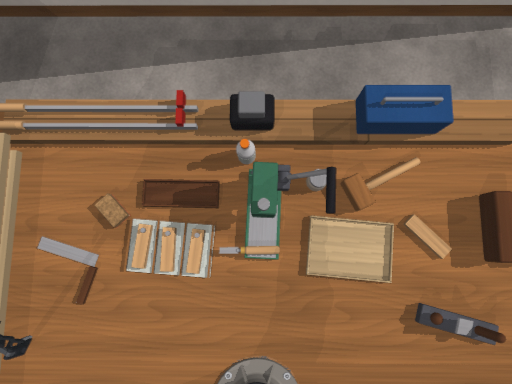

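View pics/side0.png

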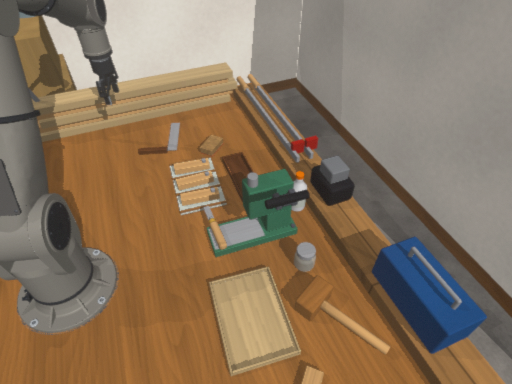

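Run:
```python
from h import *
im=load('top0'); p=im['pixels']
cv2.imwrite('pics/top0c.png',cv2.resize(p[130:290,120:400],None,fx=2.85,fy=2.85,interpolation=cv2.INTER_CUBIC))
hsv=cv2.cvtColor(p,cv2.COLOR_BGR2HSV)
for n,(x,y) in dict(rail=(142,250),rail2=(198,255),chis=(262,250),tray=(350,240),board=(155,260),dark=(181,190),wood=(230,300),green=(264,180),ins=(144,229),bed=(262,230),blade=(228,251),grip=(331,190)).items(): print(n,hsv[y,x])
```

```text
rail [ 15 118 197]
rail2 [ 15 118 208]
chis [ 15 116 202]
tray [ 18  94 196]
board [17 43 96]
dark [ 11 145  88]
wood [ 14 152 144]
green [ 75 108 111]
ins [140   5 146]
bed [140   5 156]
blade [160   5 157]
grip [128  27  38]
```

View pics/top0c.png

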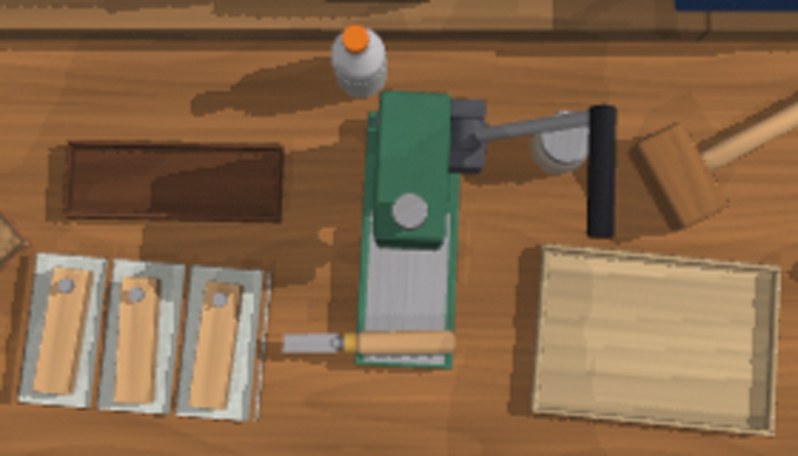

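```bash
cat >> h.py <<'E'
def blob(im,lo,hi,box,k=0,clo=0):
    hsv=cv2.cvtColor(im['pixels'],cv2.COLOR_BGR2HSV); m=cv2.inRange(hsv,np.array(lo),np.array(hi))
    x0,y0,x1,y1=box; w=np.zeros_like(m); w[y0:y1,x0:x1]=m[y0:y1,x0:x1]
    if k: w=cv2.morphologyEx(w,cv2.MORPH_OPEN,np.ones((k,k)))
    if clo: w=cv2.morphologyEx(w,cv2.MORPH_CLOSE,np.ones((clo,clo)))
    c=cv2.findContours(w,cv2.RETR_EXTERNAL,cv2.CHAIN_APPROX_NONE)[0]
    return max(c,key=cv2.contourArea)[:,0,:]
def rect(im,c,z):
    P=np.array([onz(im,u,v,z)[:2] for u,v in c],np.float32); (cx,cy),(a,b),th=cv2.minAreaRect(P)
    if a<b: a,b,th=b,a,th+90
    th=(th+90)%180-90   # direction of long side, deg from x
    return np.round([cx,cy,a,b,th],1)
RAIL=((8,85,120),(20,140,255))
E
python3 - <<'E'
from h import *
im=load('top0')
for n,b in dict(a=(128,215,154,280),b=(156,215,181,280),c=(183,215,212,280)).items(): print('rail',n,rect(im,blob(im,*RAIL,b),36))
print('chisel handle',rect(im,blob(im,*RAIL,(245,240,282,260)),45))
print('done',rect(im,blob(im,(10,50,130),(25,125,255),(300,205,400,290),0,7),20))
print('dark',rect(im,blob(im,(0,60,20),(20,255,100),(138,172,225,214),3),25))
print('press bed',rect(im,blob(im,(60,60,40),(90,255,255),(225,200,285,270),0,15),25))
hsv=cv2.cvtColor(im['pixels'],cv2.COLOR_BGR2HSV)
print('board',rect(im,blob(im,(0,0,130),(180,60,255),(120,210,216,285),0,9),8))
print('grip',rect(im,blob(im,(0,0,0),(180,255,60),(322,160,340,216)),320))
c=blob(im,(0,0,100),(180,30,255),(255,195,275,213)); print(c.mean(0), onz(im,*c.mean(0),240),onz(im,*c.mean(0),260))
# corners with side-image
for cr in((367,362),(450,368),(460,200),(443,245),(375,240)):
  u,v=120+cr[0]/2.85,130+cr[1]/2.85; print(cr,onz(im,u,v,30)[:2],onz(im,u,v,235)[:2])
s=load('side0'); cv2.imwrite('pics/side0c.png',cv2.resize(s['pixels'][150:350,150:350],None,fx=3,fy=3,interpolation=cv2.INTER_CUBIC))
E
```

```text
rail a [486.1 370.2 138.5  44.3  -7.1]
rail b [476.4 285.8 138.2  43.2  -1.2]
rail c [471.1 198.1 138.5  40.4  -6.7]
chisel handle [475.5 -15.  107.5  21.8 -89.8]
done [ 480.8 -298.5  272.2  190.9   84.7]
dark [656.7 259.6 270.   90.6  88.6]
press bed [542.9 -15.9 189.7 107.8  -2.5]
board [479.9 283.5 274.4 169.9  85.6]
grip [ 626.9 -184.2  113.    22.2   -1.5]
[263.4375  203.46875] [600.11181529 -18.76844136 240.        ] [597.89635192 -18.72199485 260.        ]
(367, 362) [451.4468279   27.09938067] [458.4354275   19.56844651]
(450, 368) [445.25856683 -65.7556637 ] [453.31606791 -57.24769877]
(460, 200) [634.35844826 -77.80320899] [609.75263054 -67.21426542]
(443, 245) [582.78379419 -58.24501935] [567.08649272 -51.03437184]
(375, 240) [588.20780287  19.12941306] [571.57360962  12.97513546]
```

View pics/side0c.png

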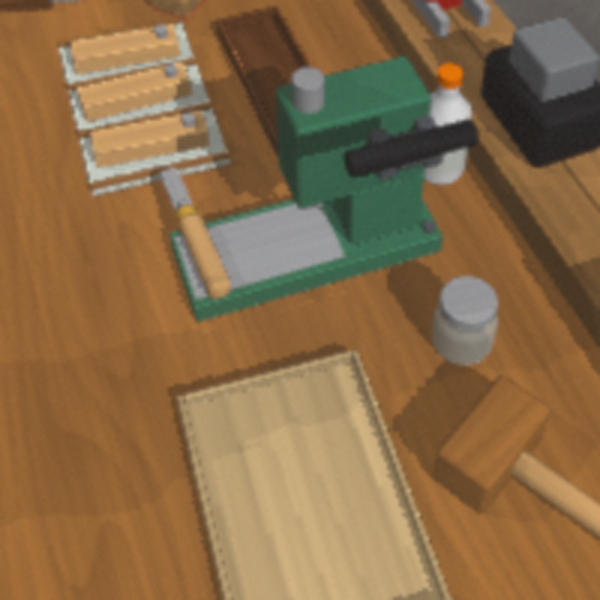

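```bash
cat >> h.py <<'E'
def tri(a,pa,b,pb):
    c1,d1=ray(a,*pa); c2,d2=ray(b,*pb); A=np.c_[d1,-d2]; s=np.linalg.lstsq(A,c2-c1,rcond=None)[0]
    p,q=c1+s[0]*d1,c2+s[1]*d2; return np.round((p+q)/2,1),round(float(np.linalg.norm(p-q)),1)
E
python3 - <<'E'
from h import *
t=load('top0'); s=load('side0')
sc=lambda x,y:(150+x/3-.33,150+y/3-.33)
tc=lambda x,y:(120+x/2.85-.32,130+y/2.85-.32)
print('ramtop',tri(t,tc(409,211),s,sc(308,78)))
print('grip near',tri(t,tc(600,232),s,sc(354,161)),'far',tri(t,tc(602,110),s,sc(470,135)))
print('bed FR',tri(t,tc(450,368),s,sc(197,306)),'FL',tri(t,tc(357,364),s,sc(173,238)))
print('headtop FL',tri(t,tc(373,241),s,sc(280,90)),'FR',tri(t,tc(443,246),s,sc(299,120)))
print('headtop BL',tri(t,tc(381,93),s,sc(406,58)),'BR',tri(t,tc(450,96),s,sc(430,88)))
g=rect(t,blob(t,(0,0,0),(180,255,60),(322,160,340,216)),320);print(g)
# long edges of bed, left/right, z=30 and outer
hsv=cv2.cvtColor(t['pixels'],cv2.COLOR_BGR2HSV)
m=cv2.inRange(hsv,(60,50,40),(90,255,255))
L=[];R=[]
for v in range(218,256):
    c=np.flatnonzero(m[v,230:290])+230
    if len(c): L.append(onz(t,c[0]-.5,v,30)[:2]);R.append(onz(t,c[-1]+.5,v,30)[:2])
for E_ in(L,R):
    E_=np.array(E_);k=np.polyfit(E_[:,0],E_[:,1],1);print(np.degrees(np.arctan(k[0])),np.polyval(k,[450,600]))
m2=[];
for u in range(246,278):
    r=np.flatnonzero(m[200:275,u]); m2.append(onz(t,u,200+r[-1]+.5,30)[:2]) if len(r) else 0
m2=np.array(m2);k=np.polyfit(m2[:,1],m2[:,0],1);print('front',np.degrees(np.arctan(k[0])),np.polyval(k,[-18]))
E
```

```text
ramtop (array([596.9, -18.2, 268. ]), 1.1)
grip near (array([ 573.3, -181.7,  323.9]), 1.3) far (array([ 680. , -186.7,  318.1]), 0.8)
bed FR (array([447.8, -65.1,  30.2]), 3.2) FL (array([451.6,  39.3,  22.4]), 3.4)
headtop FL (array([575.7,  14.9, 229.8]), 7.8) FR (array([570.2, -50.9, 250.2]), 9.1)
headtop BL (array([716. ,   8.9, 230.8]), 2.2) BR (array([709.6, -57.1, 248.2]), 2.7)
[ 626.9 -184.2  113.    22.2   -1.5]
-2.456549980061225 [41.91951739 35.48434093]
-10.695695449956574 [-50.7978113  -79.12893407]
front 2.3461273679938417 [448.16473023]
```

```bash
python3 -m inch '{"jaw":[0.3,0.3,0.3,0.3,0.3,0.3,0.3,0.3],"travel":[[0.07,-0.15,0],[0.12,-0.3,0],[0.17,-0.4,0],[0.207,-0.48,0],[0.207,-0.5,0],[0.207,-0.5,0],[0.207,-0.5,0],[0.207,-0.5,0]],"yaw":[-0.18,-0.36,-0.54,-0.72,-0.9,-1.08,-1.162,-1.162]}'
python3 - <<'E'
from h import *
t=load('top0'); tc=lambda x,y:(120+x/2.85-.32,130+y/2.85-.32)
print('tool',[onz(t,*tc(*q),25)[:2].round(1) for q in((67,218),(281,222),(283,147),(72,142))])
print('done',[onz(t,*tc(*q),22)[:2].round(1) for q in((533,412),(773,434),(779,268),(545,246))])
s=arm.observe();print(s['tcp_pos'],s['ee_rot'],s['finger_gap'])
E
```

```text
clock: 1.1
tcp_pos: [460.2, 155.7, 231.4]
ee_rot: [0.708, 0.707, 0.0, -0.0]
ft_force: [1.1, -0.3, 0.3]
finger_gap: 55.5
gripper_force: 0.0
tool [array([613.8, 374.8]), array([610. , 128.3]), array([697.2, 127.8]), array([702.5, 373.4])]
done [array([ 398. , -157.7]), array([ 375.3, -424. ]), array([ 559.6, -439.7]), array([ 583.7, -174.1])]
[460.16391923 155.73138802 231.36728917] [ 7.07519559e-01  7.06693729e-01  1.61311932e-04 -1.44262357e-04] 55.4968335268637
```

```bash
python3 -m inch '{"jaw":[0.3,0.3,0.3],"travel":[[0,0,0],[0,0,0],[0,0,0]],"yaw":[0,0,0]}'
```

```text
clock: 1.48
tcp_pos: [459.5, 158.7, 231.2]
ee_rot: [0.706, 0.708, -0.0, -0.0]
ft_force: [-0.0, -0.0, -0.1]
finger_gap: 55.3
gripper_force: 0.0
```

```bash
python3 -m inch '{"jaw":[0.3,0.3,0.3,0.3,0.3,0.3,0.3,0.3],"travel":[[0.006,-0.06,-0.02],[0.012,-0.12,-0.05],[0.016,-0.167,-0.09],[0.016,-0.167,-0.13],[0.016,-0.167,-0.16],[0.016,-0.167,-0.18],[0.016,-0.167,-0.195],[0.016,-0.167,-0.195]],"yaw":[0,0,0,0,0,0,0,0]}'
python3 -m inch '{"jaw":[0.3,-1,-1,-1,-1,-1],"travel":[[0,0,0],[0,0,0],[0,0,0],[0,0,0],[0,0,0],[0,0,0]],"yaw":[0,0,0,0,0,0]}'
python3 - <<'E'
from h import *
s=grab('side','s1')
E
```

```text
clock: 2.48
tcp_pos: [475.5, -9.0, 35.7]
ee_rot: [0.707, 0.707, -0.001, -0.0]
ft_force: [0.5, -1.0, -0.1]
finger_gap: 55.4
gripper_force: 0.0
clock: 3.22
tcp_pos: [476.2, -9.2, 37.1]
ee_rot: [0.707, 0.707, 0.001, -0.0]
ft_force: [-3.7, 1.1, 14.1]
finger_gap: 24.8
gripper_force: 58.7
```

View pics/s1.png

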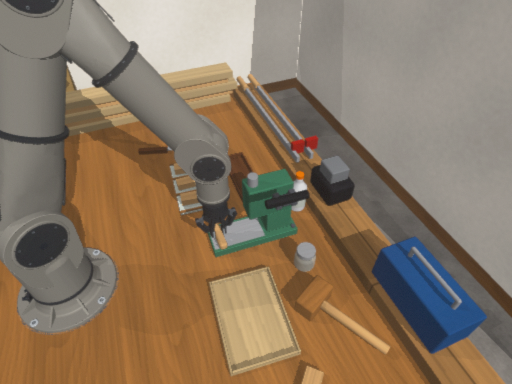

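```bash
python3 -m inch '{"jaw":[-1,-1,-1,-1,-1,-1,-1,-1],"travel":[[0,0,0.03],[0,0,0.07],[0,0.05,0.09],[0,0.1,0.09],[0.02,0.15,0.09],[0.05,0.19,0.09],[0.1,0.226,0.09],[0.14,0.226,0.09]],"yaw":[0,0,0,0,0,0,0,0]}'
python3 -m inch '{"jaw":[-1,-1,-1,-1,-1,-1,-1,-1],"travel":[[0.03,0,0],[0.04,0,0],[0.04,0,-0.03],[0.04,0,-0.06],[0.04,0,-0.085],[0.04,0,-0.1],[0.04,0,-0.106],[0.04,0,-0.106]],"yaw":[0,0,0,0,0,0,0,0]}'
```

```text
clock: 4.28
tcp_pos: [616.8, 220.8, 126.1]
ee_rot: [0.705, 0.709, 0.0, -0.0]
ft_force: [-0.2, 0.9, -1.4]
finger_gap: 24.9
gripper_force: 60.3
clock: 5.28
tcp_pos: [656.0, 216.7, 20.7]
ee_rot: [0.707, 0.707, 0.0, 0.0]
ft_force: [0.8, -0.3, -0.9]
finger_gap: 24.8
gripper_force: 60.3
```

```bash
python3 -m inch '{"jaw":[-1,-1,-1,-1],"travel":[[0,0,-0.003],[0,0,-0.006],[0,0,-0.008],[0,0,-0.008]],"yaw":[0,0,0,0]}'
python3 -m inch '{"jaw":[-0.15,-0.15,-0.15,-0.15,-0.15,-0.15,-0.15],"travel":[[0,0,0],[0,0,0],[0,0,0.03],[0,0,0.07],[0,0,0.11],[0,0,0.13],[0,0,0.13]],"yaw":[0,0,0,0,0,0,0]}'
```

```text
clock: 5.78
tcp_pos: [656.0, 216.7, 13.2]
ee_rot: [0.707, 0.707, 0.0, -0.0]
ft_force: [-5.2, -0.9, 11.7]
finger_gap: 24.8
gripper_force: 61.8
clock: 6.65
tcp_pos: [656.4, 216.9, 143.4]
ee_rot: [0.707, 0.707, 0.001, 0.0]
ft_force: [-0.3, -0.2, 0.7]
finger_gap: 36.2
gripper_force: 0.0
```

```bash
python3 -m inch '{"jaw":[0.4,0.4,0.4,0.4,0.4,0.4,0.4,0.4],"travel":[[-0.04,0,0],[-0.09,-0.005,0],[-0.14,-0.01,0],[-0.19,-0.015,0],[-0.215,-0.015,0],[-0.215,-0.015,-0.02],[-0.215,-0.015,-0.04],[-0.215,-0.015,-0.06]],"yaw":[0.18,0.36,0.54,0.72,0.9,1.08,1.26,1.45]}'
python3 -m inch '{"jaw":[0.4,0.4],"travel":[[0,0,0],[0,0,0]],"yaw":[0.2,0.2]}'
python3 - <<'E'
from h import *
im=grab('top','t2'); g=grab('side','s2')
for n,b in dict(a=(128,215,154,280),b=(156,215,181,280)).items():
    try: print(n,rect(im,blob(im,*RAIL,b),36))
    except Exception as e: print(e)
s=arm.observe();r=s['ee_rot'];print(np.degrees(2*np.arctan2(r[1],r[0]))-180,s['tcp_pos'])
p=im['pixels'];q=g['pixels'];cv2.imwrite('pics/m2.png',np.hstack([cv2.resize(p[160:290,120:230],None,fx=3.5,fy=3.5),cv2.resize(q[130:260,150:260],None,fx=3.5,fy=3.5)]))
E
```

```text
clock: 7.65
tcp_pos: [440.0, 201.5, 80.6]
ee_rot: [0.058, 0.998, -0.0, -0.001]
ft_force: [-0.7, 0.6, 0.2]
finger_gap: 59.5
gripper_force: 0.0
clock: 7.9
tcp_pos: [440.2, 201.1, 81.1]
ee_rot: [-0.038, 0.999, -0.0, -0.001]
ft_force: [0.0, -0.3, -0.2]
finger_gap: 59.9
gripper_force: 0.0
a [510.7 367.3  89.1  44.   -6.9]
b [528.8 285.4  41.8  35.  -87.5]
4.151064254137765 [440.65798804 201.36442205  81.82173167]
```

View pics/m2.png

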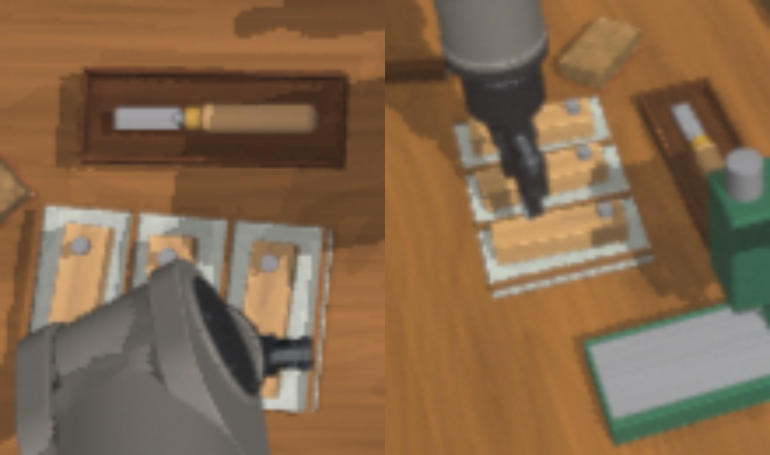

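```bash
python3 -m inch '{"jaw":[0.4,0.4,0.4,0.4,0.4],"travel":[[0,0,0],[0,0,-0.025],[0,0,-0.05],[0,0,-0.063],[0,0,-0.063]],"yaw":[-0.1,-0.19,-0.19,-0.19,-0.19]}'
python3 -m inch '{"jaw":[-1,-1,-1,-1,-1,-1,-1],"travel":[[0,0,0],[0,0,0],[0,0,0],[0,0,0],[0,0,0.02],[0,0,0.05],[0,0,0.1]],"yaw":[0,0,0,0,0,0,0]}'
```

```text
clock: 8.62
tcp_pos: [440.5, 201.4, 18.8]
ee_rot: [0.057, 0.998, -0.001, -0.001]
ft_force: [0.3, -0.2, 0.5]
finger_gap: 59.7
gripper_force: 0.0
clock: 9.5
tcp_pos: [440.3, 201.2, 120.2]
ee_rot: [0.057, 0.998, -0.001, -0.001]
ft_force: [0.7, 0.8, -0.7]
finger_gap: 38.5
gripper_force: 60.7
```

Run:
```python
from h import *
im=load('top0');t2=load('t2')
print(onz(t2,196.5,234.8,48))
hsv=cv2.cvtColor(im['pixels'],cv2.COLOR_BGR2HSV)
for n,b in dict(a=(133,223,152,236),b=(160,223,178,240),c=(188,228,206,242)).items():
    m=cv2.inRange(hsv,(0,0,90),(180,35,190)); w=np.zeros_like(m); x0,y0,x1,y1=b; w[y0:y1,x0:x1]=m[y0:y1,x0:x1]
    k,l,st,ce=cv2.connectedComponentsWithStats(w)
    print(n,[(st[i,4],ce[i].round(1),onz(im,*ce[i],46).round(1)[:2]) for i in range(1,k) if st[i,4]>8])
```

```text
[520.72643247 192.94630839  48.        ]
a [(np.int32(51), array([134.6, 228.8]), array([538.9, 391.6])), (np.int32(14), array([146.6, 223.3]), array([556.7, 354. ])), (np.int32(14), array([142.5, 229.7]), array([536.2, 366.3]))]
b [(np.int32(68), array([173. , 227.1]), array([544.8, 269.1])), (np.int32(25), array([160.5, 231.8]), array([529.7, 308.5])), (np.int32(17), array([167.2, 233. ]), array([526.1, 286.8]))]
c [(np.int32(43), array([189.2, 233.4]), array([525. , 216.8])), (np.int32(14), array([200.9, 228.2]), array([541.7, 180. ])), (np.int32(15), array([196.6, 234.6]), array([521.4, 193. ])), (np.int32(10), array([204.6, 237.7]), array([511.7, 167.3]))]
```

```bash
python3 -m inch '{"jaw":[-1,-1,-1,-1,-1,-1,-1,-1],"travel":[[0,-0.05,0],[0,-0.1,0],[0.004,-0.16,0],[0.008,-0.2,0],[0.008,-0.215,-0.02],[0.008,-0.215,-0.05],[0.008,-0.215,-0.072],[0.008,-0.215,-0.072]],"yaw":[0.03,0.075,0.075,0.075,0.075,0.075,0.075,0.075]}'
```

```text
clock: 10.5
tcp_pos: [448.2, -13.6, 46.9]
ee_rot: [0.019, 1.0, -0.0, -0.001]
ft_force: [-0.2, -0.0, -1.0]
finger_gap: 38.6
gripper_force: 60.7
```

```bash
python3 -m inch '{"jaw":[-1,-1,-1,-1,-1,-1,-1],"travel":[[0.02,-0.001,0],[0.045,-0.002,0],[0.0685,-0.002,0],[0.0685,-0.002,0],[0.0685,-0.002,-0.003],[0.0685,-0.002,-0.006],[0.0685,-0.002,-0.006]],"yaw":[0,0,0,0,0,0,0]}'
python3 - <<'E'
from h import *
g=grab('side','s3');cv2.imwrite('pics/s3c.png',cv2.resize(g['pixels'][150:270,180:320],None,fx=5,fy=5))
E
```

```text
clock: 11.38
tcp_pos: [516.9, -15.3, 42.3]
ee_rot: [0.019, 1.0, 0.0, -0.0]
ft_force: [-8.5, -0.1, 25.7]
finger_gap: 38.3
gripper_force: 64.0
```

View pics/s3c.png

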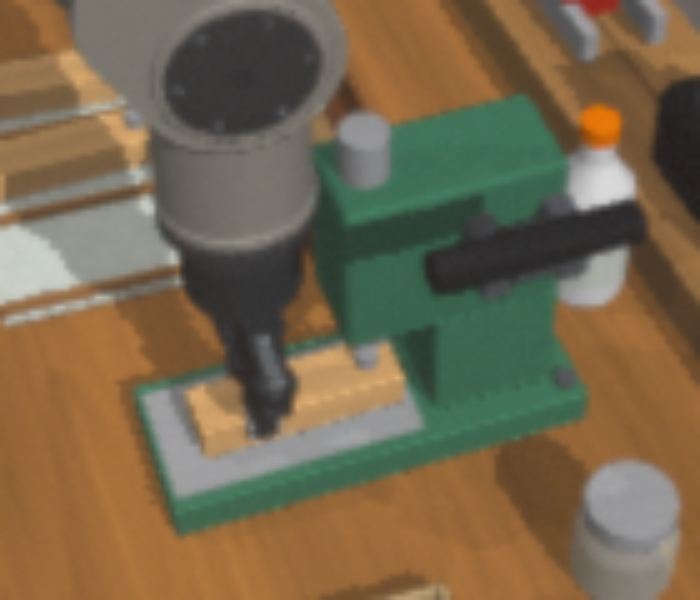

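```bash
python3 -m inch '{"jaw":[0.4,0.4,0.4,0.4,0.4,0.4,0.4,0.4],"travel":[[0,0,0],[0,0,0],[0,0,0.03],[-0.02,0,0.07],[-0.04,-0.03,0.12],[-0.04,-0.08,0.15],[-0.04,-0.13,0.18],[-0.04,-0.168,0.22]],"yaw":[0,0,0,0,0,0,0,0]}'
python3 -m inch '{"jaw":[0.4,0.4,0.4,0.4,0.4,0.4,0.4,0.4],"travel":[[0,0,0.05],[0,0,0.1],[0.03,0,0.13],[0.07,0,0.13],[0.12,0,0.13],[0.138,0,0.13],[0.138,0,0.1],[0.138,0,0.1]],"yaw":[0,0,0,0,0,0,0,0]}'
```

```text
clock: 12.42
tcp_pos: [476.4, -185.2, 262.1]
ee_rot: [0.02, 1.0, 0.0, -0.0]
ft_force: [1.3, 0.4, 0.0]
finger_gap: 59.9
gripper_force: 0.0
clock: 13.42
tcp_pos: [614.5, -183.0, 359.2]
ee_rot: [0.019, 1.0, 0.0, -0.002]
ft_force: [-0.3, 1.0, 0.3]
finger_gap: 59.8
gripper_force: 0.0
```

```bash
python3 -m inch '{"jaw":[0.4,0.4,0.4,-1,-1,-1,-1],"travel":[[0,0,-0.03],[0,0,-0.055],[0,0,-0.058],[0,0,-0.058],[0,0,-0.058],[0,0,-0.058],[0,0,-0.058]],"yaw":[0,0,0,0,0,0,0]}'
python3 - <<'E'
from h import *
g=grab('side','s4');cv2.imwrite('pics/s4c.png',cv2.resize(g['pixels'][130:270,180:340],None,fx=4,fy=4))
s=arm.observe();print(s['tcp_pos'])
import math
for a in (0,.1,.2,.3,.4,.5,.6,.7,.8,.9,1.0,1.05,1.08,1.1):
    f=math.radians(50)-a; print(a, round(170*(math.cos(f)-math.cos(math.radians(50))),1), round(170*(math.sin(f)-math.sin(math.radians(50))),1))
E
```

```text
clock: 14.3
tcp_pos: [615.8, -183.7, 304.5]
ee_rot: [0.019, 1.0, -0.0, 0.001]
ft_force: [-0.1, 0.4, 6.5]
finger_gap: 22.3
gripper_force: 58.7
[ 615.8269256  -183.70245622  304.45225017]
0 0.0 0.0
0.1 12.5 -11.6
0.2 23.7 -24.3
0.3 33.6 -38.1
0.4 42.1 -52.8
0.5 49.1 -68.3
0.6 54.4 -84.4
0.7 58.2 -101.0
0.8 60.3 -117.9
0.9 60.7 -134.9
1.0 59.3 -151.8
1.05 58.1 -160.2
1.08 57.1 -165.2
1.1 56.4 -168.5
```

View pics/s4c.png

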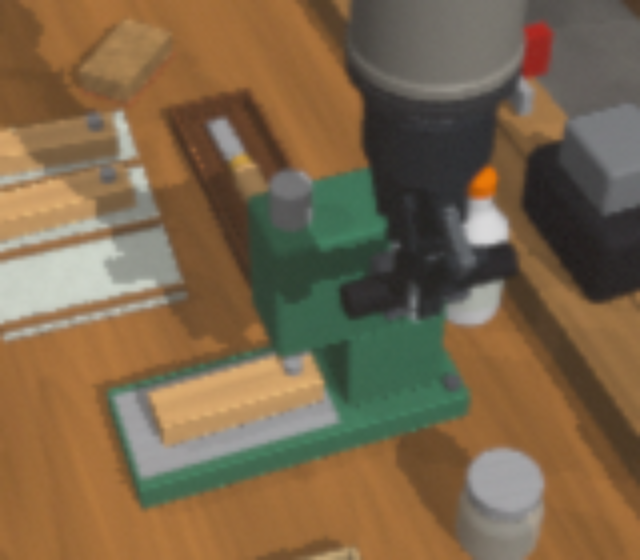

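```bash
python3 -m inch '{"jaw":[-1,-1,-1,-1,-1,-1,-1,-1],"travel":[[-0.0005,-0.0125,-0.0116],[-0.001,-0.0237,-0.0243],[-0.0014,-0.0336,-0.0381],[-0.0018,-0.0421,-0.0528],[-0.002,-0.0491,-0.0683],[-0.0023,-0.0544,-0.0844],[-0.0024,-0.0582,-0.101],[-0.0025,-0.0603,-0.1179]],"yaw":[0,0,0,0,0,0,0,0]}'
python3 -m inch '{"jaw":[-1,-1,-1,-1,-1,-1],"travel":[[0,-0.0004,-0.0085],[0,-0.0004,-0.017],[0,0,-0.0255],[0,0.001,-0.0339],[0,0.0016,-0.038],[0,0.0022,-0.0423]],"yaw":[0,0,0,0,0,0]}'
```

```text
clock: 15.35
tcp_pos: [613.5, -242.4, 186.2]
ee_rot: [0.019, 1.0, 0.001, 0.001]
ft_force: [-6.9, 6.7, 15.9]
finger_gap: 22.2
gripper_force: 69.3
clock: 16.1
tcp_pos: [613.6, -241.8, 144.8]
ee_rot: [0.019, 1.0, -0.0, 0.001]
ft_force: [-4.3, 3.2, 15.8]
finger_gap: 22.0
gripper_force: 74.4
```

```bash
python3 -m inch '{"jaw":[-1,-1,-1],"travel":[[0,0.0005,-0.003],[0,0.001,-0.006],[0,0.001,-0.006]],"yaw":[0,0,0]}'
```

```text
clock: 16.48
tcp_pos: [613.6, -240.9, 139.0]
ee_rot: [0.019, 1.0, 0.0, 0.001]
ft_force: [-5.9, 1.8, 19.1]
finger_gap: 21.8
gripper_force: 74.7
```

```bash
python3 -m inch '{"jaw":[-1,-1,-1],"travel":[[0,0.0005,-0.003],[0,0.001,-0.006],[0,0.001,-0.006]],"yaw":[0,0,0]}'
python3 - <<'E'
from h import *
g=grab('side','s5');cv2.imwrite('pics/s5c.png',cv2.resize(g['pixels'][130:270,180:340],None,fx=4,fy=4))
E
```

```text
clock: 16.85
tcp_pos: [613.7, -240.2, 133.9]
ee_rot: [0.019, 1.0, -0.0, 0.001]
ft_force: [-11.3, 3.6, 31.5]
finger_gap: 22.3
gripper_force: 77.1
```

View pics/s5c.png

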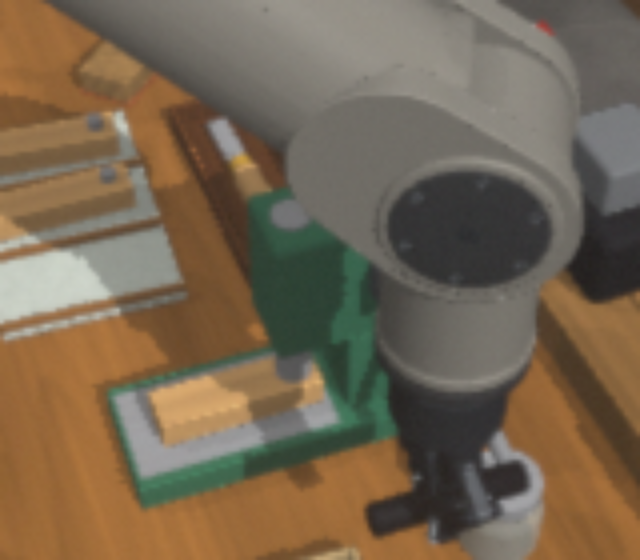

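```bash
python3 -m inch '{"jaw":[-1,-1,-1,-1,-1,-1,-1,-1],"travel":[[0,-0.0015,0.008],[0,-0.0032,0.0204],[0,-0.0046,0.0373],[0,-0.0042,0.0543],[0,-0.0021,0.0712],[0.0003,0.0017,0.0878],[0.0005,0.007,0.1039],[0.001,0.014,0.1194]],"yaw":[0,0,0,0,0,0,0,0]}'
python3 -m inch '{"jaw":[-1,-1,-1,-1,-1,-1,-1],"travel":[[0.0003,0.0085,0.0147],[0.0007,0.0184,0.0285],[0.001,0.0296,0.0412],[0.0015,0.0421,0.0528],[0.0015,0.044,0.0545],[0.0015,0.044,0.0545],[0.0015,0.044,0.0545]],"yaw":[0,0,0,0,0,0,0]}'
```

```text
clock: 17.9
tcp_pos: [613.7, -221.4, 250.1]
ee_rot: [0.018, 1.0, 0.002, -0.001]
ft_force: [2.1, 19.5, -12.5]
finger_gap: 22.3
gripper_force: 72.4
clock: 18.77
tcp_pos: [615.2, -181.7, 302.6]
ee_rot: [0.019, 1.0, -0.001, -0.001]
ft_force: [16.7, -6.6, -34.3]
finger_gap: 22.2
gripper_force: 66.5
```

```bash
python3 -m inch '{"jaw":[0.4,0.4,0.4,0.4,0.4,0.4,0.4,0.4],"travel":[[0,-0.001,-0.002],[0,-0.001,-0.002],[0,-0.001,0.03],[0,-0.001,0.07],[-0.05,-0.001,0.07],[-0.1,-0.001,0.07],[-0.14,0.02,0.04],[-0.14,0.06,0]],"yaw":[0,0,0,0,0,0,0,0]}'
python3 -m inch '{"jaw":[0.4,0.4,0.4,0.4,0.4,0.4,0.4,0.4],"travel":[[0,0.03,-0.05],[0,0.06,-0.1],[0,0.09,-0.15],[0,0.107,-0.18],[0.02,0.107,-0.2],[0.04,0.107,-0.23],[0.041,0.107,-0.26],[0.041,0.107,-0.26]],"yaw":[0,0,0,0,0,0,0,0]}'
python3 - <<'E'
from h import *
g=grab('side','s6');cv2.imwrite('pics/s6c.png',cv2.resize(g['pixels'][130:270,180:340],None,fx=4,fy=4))
E
```

```text
clock: 19.77
tcp_pos: [473.7, -122.4, 306.2]
ee_rot: [0.021, 1.0, 0.001, 0.002]
ft_force: [1.6, 0.9, -0.6]
finger_gap: 60.1
gripper_force: 0.0
clock: 20.78
tcp_pos: [515.5, -14.6, 44.0]
ee_rot: [0.019, 1.0, -0.0, -0.001]
ft_force: [-0.2, 0.2, -0.1]
finger_gap: 59.7
gripper_force: 0.0
```

View pics/s6c.png

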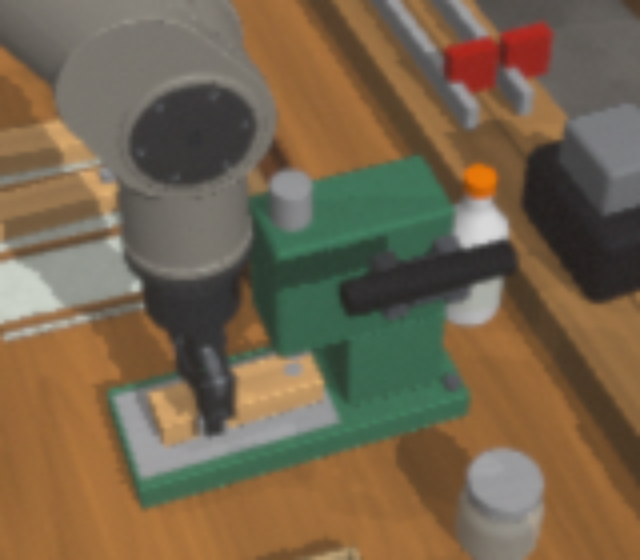

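```bash
python3 -m inch '{"jaw":[-1,-1,-1,-1,-1,-1,-1,-1],"travel":[[0,0,-0.001],[0,0,-0.001],[0,0,-0.001],[0,0,0.003],[-0.015,0,0.004],[-0.035,0.001,0.004],[-0.06,0.002,0.004],[-0.07,0.002,0.004]],"yaw":[0,0,0,0,0,0,0,0]}'
python3 -m inch '{"jaw":[-1,-1,-1,-1,-1,-1,-1,-1],"travel":[[0,0,0.04],[0,-0.03,0.07],[0,-0.08,0.07],[0,-0.13,0.07],[0,-0.18,0.07],[0,-0.23,0.07],[0,-0.28,0.07],[0,-0.33,0.05]],"yaw":[0,-0.047,-0.047,-0.047,-0.047,-0.047,-0.047,-0.047]}'
```

```text
clock: 21.82
tcp_pos: [444.5, -12.4, 49.2]
ee_rot: [0.019, 1.0, 0.0, -0.0]
ft_force: [0.3, -0.3, -1.6]
finger_gap: 38.2
gripper_force: 60.7
clock: 22.82
tcp_pos: [447.3, -344.5, 100.0]
ee_rot: [0.042, 0.999, -0.001, 0.001]
ft_force: [1.3, 0.8, -1.5]
finger_gap: 38.6
gripper_force: 61.3
```

```bash
python3 -m inch '{"jaw":[-1,-1,-1,-1,-1,-1],"travel":[[-0.005,-0.033,0],[-0.005,-0.033,-0.03],[-0.005,-0.033,-0.06],[-0.005,-0.033,-0.07],[-0.005,-0.033,-0.076],[-0.005,-0.033,-0.078]],"yaw":[0,0,0,0,0,0]}'
python3 -m inch '{"jaw":[0.1,0.1,0.1,0.1,0.1,0.1,0.1,0.1],"travel":[[0,0,0],[0,0,0],[0,0,0.03],[0,0,0.07],[0,0.05,0.09],[0,0.1,0.09],[0,0.15,0.09],[0,0.2,0.09]],"yaw":[0,0,0,0,0,0,0,0]}'
```

```text
clock: 23.58
tcp_pos: [441.8, -375.7, 21.7]
ee_rot: [0.043, 0.999, -0.0, 0.0]
ft_force: [-7.8, 6.9, 29.7]
finger_gap: 38.4
gripper_force: 64.9
clock: 24.58
tcp_pos: [441.6, -173.9, 111.5]
ee_rot: [0.043, 0.999, 0.0, 0.001]
ft_force: [1.2, -0.3, 0.4]
finger_gap: 47.0
gripper_force: 0.0
```

```bash
cat >> h.py <<'E'
def rails(name,boxes,z=36):
    im=grab('top',name); hsv=cv2.cvtColor(im['pixels'],cv2.COLOR_BGR2HSV); m=cv2.inRange(hsv,(0,0,90),(180,40,200))
    for n,b in boxes.items():
        c=blob(im,*RAIL,b); h=np.zeros_like(m); cv2.fillPoly(h,[cv2.convexHull(c)],255); k,l,st,ce=cv2.connectedComponentsWithStats(m&h)
        print(n,rect(im,c,z),[(int(st[i,4]),onz(im,*ce[i],z+12).round(1)[:2]) for i in range(1,k) if st[i,4]>6])
E
python3 - <<'E'
from h import *
rails('t7',dict(a=(128,215,154,280),b=(156,215,181,280)))
im=load('t7')
print(rect(im,blob(im,*RAIL,(365,215,392,285)),34))
g=grab('side','s7')['pixels']
cv2.imwrite('pics/m7.png',np.hstack([cv2.resize(im['pixels'][160:290,120:400],None,fx=1.9,fy=1.9),cv2.resize(g[150:280,150:270],None,fx=1.9,fy=1.9)]))
E
```

```text
a [486.1 370.2 138.5  43.9  -6.9] [(16, array([536.8, 365.6]))]
b [476.4 285.8 138.3  43.1  -0.9] [(17, array([526. , 286.3]))]
[ 473.2 -383.2  192.2   83.3   -2.7]
```

View pics/m7.png

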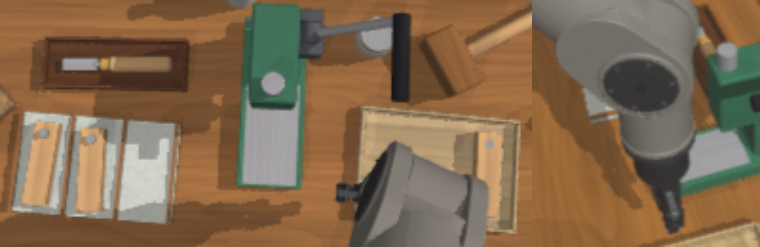

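```bash
python3 -m inch '{"jaw":[0.4,0.4,0.4,0.4,0.4,0.4,0.4,0.4],"travel":[[0.002,0.06,0],[0.005,0.12,0],[0.005,0.18,0],[0.005,0.24,0],[0.005,0.3,0],[0.005,0.36,0],[0.005,0.42,0],[0.005,0.464,0]],"yaw":[0.068,0.068,0.068,0.068,0.068,0.068,0.068,0.068]}'
python3 -m inch '{"jaw":[0.4,0.4,0.4,0.4],"travel":[[0,0,-0.04],[0,0,-0.08],[0,0,-0.08],[0,0,-0.08]],"yaw":[0,0,0,0]}'
```

```text
clock: 25.68
tcp_pos: [446.4, 291.2, 111.4]
ee_rot: [0.008, 1.0, 0.0, 0.0]
ft_force: [0.9, -0.6, 0.2]
finger_gap: 59.5
gripper_force: 0.0
clock: 26.18
tcp_pos: [447.3, 288.5, 32.3]
ee_rot: [0.009, 1.0, 0.0, 0.0]
ft_force: [1.1, 0.4, -0.7]
finger_gap: 59.8
gripper_force: 0.0
```

```bash
python3 -m inch '{"jaw":[0.4,0.4,-1,-1,-1,-1,-1,-1],"travel":[[0,0,-0.013],[0,0,-0.013],[0,0,-0.013],[0,0,-0.013],[0,0,-0.013],[0,0,-0.013],[0,0,0.03],[0,0,0.085]],"yaw":[0,0,0,0,0,0,0,0]}'
python3 -m inch '{"jaw":[-1,-1,-1,-1,-1,-1,-1,-1],"travel":[[0,-0.05,0],[0,-0.11,0],[0,-0.17,0],[0,-0.23,0],[0,-0.28,0],[0,-0.302,-0.02],[0,-0.302,-0.05],[0,-0.302,-0.07]],"yaw":[-0.024,-0.024,-0.024,-0.024,-0.024,-0.024,-0.024,-0.024]}'
```

```text
clock: 27.18
tcp_pos: [445.8, 287.9, 116.6]
ee_rot: [0.009, 1.0, -0.001, -0.001]
ft_force: [0.6, 1.3, -1.4]
finger_gap: 38.7
gripper_force: 61.0
clock: 28.18
tcp_pos: [446.2, -13.9, 45.3]
ee_rot: [0.021, 1.0, -0.0, -0.0]
ft_force: [0.6, 0.2, 0.0]
finger_gap: 38.9
gripper_force: 61.1
```

```bash
python3 -m inch '{"jaw":[-1,-1,-1,-1,-1,-1,-1],"travel":[[0.02,-0.001,0],[0.045,-0.002,0],[0.071,-0.002,0],[0.071,-0.002,0],[0.071,-0.002,-0.003],[0.071,-0.002,-0.005],[0.071,-0.002,-0.005]],"yaw":[0,0,0,0,0,0,0]}'
python3 -m inch '{"jaw":[0.4,0.4,0.4,0.4,0.4,0.4,0.4,0.4],"travel":[[0,0,0],[0,0,0],[0,0,0.03],[-0.02,0,0.07],[-0.04,-0.03,0.12],[-0.04,-0.08,0.15],[-0.04,-0.13,0.18],[-0.04,-0.168,0.22]],"yaw":[0,0,0,0,0,0,0,0]}'
python3 -m inch '{"jaw":[0.4,0.4,0.4,0.4,0.4,0.4,0.4,0.4],"travel":[[0,0,0.05],[0,0,0.1],[0.03,0,0.13],[0.07,0,0.13],[0.12,0,0.13],[0.138,0,0.13],[0.138,0,0.1],[0.138,0,0.1]],"yaw":[0,0,0,0,0,0,0,0]}'
python3 - <<'E'
from h import *
g=grab('side','s8');cv2.imwrite('pics/s8c.png',cv2.resize(g['pixels'][150:270,170:340],None,fx=4,fy=4))
E
```

```text
clock: 29.05
tcp_pos: [516.9, -15.4, 40.9]
ee_rot: [0.021, 1.0, 0.0, -0.0]
ft_force: [-0.2, 0.2, -0.5]
finger_gap: 38.7
gripper_force: 61.1
clock: 30.05
tcp_pos: [476.6, -185.4, 262.0]
ee_rot: [0.021, 1.0, 0.0, -0.0]
ft_force: [1.0, 0.3, -0.3]
finger_gap: 59.7
gripper_force: 0.0
clock: 31.05
tcp_pos: [614.6, -183.1, 359.1]
ee_rot: [0.021, 1.0, 0.0, -0.002]
ft_force: [0.3, -0.3, 1.5]
finger_gap: 59.6
gripper_force: 0.0
```

View pics/s8c.png

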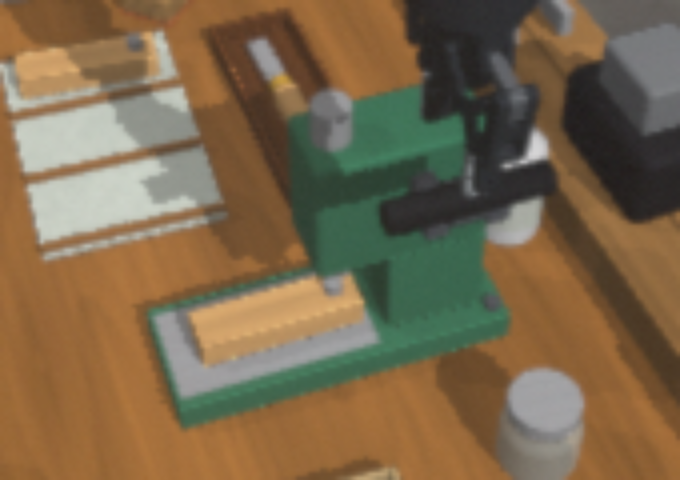

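Rail b lies flat on the bed with its insert under the ram. I repeat the same lever stroke.

```bash
python3 -m inch '{"jaw":[0.4,0.4,0.4,-1,-1,-1,-1],"travel":[[0,0,-0.03],[0,0,-0.055],[0,0,-0.058],[0,0,-0.058],[0,0,-0.058],[0,0,-0.058],[0,0,-0.058]],"yaw":[0,0,0,0,0,0,0]}'
python3 -m inch '{"jaw":[-1,-1,-1,-1,-1,-1,-1,-1],"travel":[[-0.0005,-0.0125,-0.0116],[-0.001,-0.0237,-0.0243],[-0.0014,-0.0336,-0.0381],[-0.0018,-0.0421,-0.0528],[-0.002,-0.0491,-0.0683],[-0.0023,-0.0544,-0.0844],[-0.0024,-0.0582,-0.101],[-0.0025,-0.0603,-0.1179]],"yaw":[0,0,0,0,0,0,0,0]}'
python3 -m inch '{"jaw":[-1,-1,-1,-1,-1,-1],"travel":[[0,-0.0004,-0.0085],[0,-0.0004,-0.017],[0,0,-0.0255],[0,0.001,-0.0339],[0,0.0016,-0.038],[0,0.0022,-0.0423]],"yaw":[0,0,0,0,0,0]}'
python3 -m inch '{"jaw":[-1,-1,-1,-1],"travel":[[0,0.0005,-0.003],[0,0.001,-0.006],[0,0.0015,-0.009],[0,0.002,-0.012]],"yaw":[0,0,0,0]}'
```

```text
clock: 31.98
tcp_pos: [615.9, -183.8, 304.2]
ee_rot: [0.021, 1.0, -0.0, 0.001]
ft_force: [-0.6, -1.1, 5.8]
finger_gap: 22.0
gripper_force: 58.7
clock: 32.98
tcp_pos: [613.6, -242.5, 186.0]
ee_rot: [0.02, 1.0, 0.001, 0.001]
ft_force: [-4.8, 11.5, 18.0]
finger_gap: 22.4
gripper_force: 68.3
clock: 33.72
tcp_pos: [613.7, -241.6, 144.6]
ee_rot: [0.021, 1.0, 0.0, 0.001]
ft_force: [-7.0, 3.7, 21.8]
finger_gap: 22.4
gripper_force: 73.0
clock: 34.22
tcp_pos: [613.9, -240.1, 133.7]
ee_rot: [0.021, 1.0, 0.0, 0.001]
ft_force: [-9.1, 1.9, 33.3]
finger_gap: 21.8
gripper_force: 76.3
```

Stop force reached again; ease back up.

```bash
python3 -m inch '{"jaw":[-1,-1,-1,-1,-1,-1,-1,-1],"travel":[[0,-0.0015,0.008],[0,-0.0032,0.0204],[0,-0.0046,0.0373],[0,-0.0042,0.0543],[0,-0.0021,0.0712],[0.0003,0.0017,0.0878],[0.0005,0.007,0.1039],[0.001,0.014,0.1194]],"yaw":[0,0,0,0,0,0,0,0]}'
python3 -m inch '{"jaw":[-1,-1,-1,-1,-1,-1,-1],"travel":[[0.0003,0.0085,0.0147],[0.0007,0.0184,0.0285],[0.001,0.0296,0.0412],[0.0015,0.0421,0.0528],[0.0015,0.044,0.0545],[0.0015,0.044,0.0545],[0.0015,0.044,0.0545]],"yaw":[0,0,0,0,0,0,0]}'
python3 -m inch '{"jaw":[0.4,0.4,0.4,0.4,0.4,0.4,0.4,0.4],"travel":[[0,-0.001,-0.002],[0,-0.001,-0.002],[0,-0.001,0.03],[0,-0.001,0.07],[-0.05,-0.001,0.07],[-0.1,-0.001,0.07],[-0.14,0.02,0.04],[-0.14,0.06,0]],"yaw":[0,0,0,0,0,0,0,0]}'
python3 -m inch '{"jaw":[0.4,0.4,0.4,0.4,0.4,0.4,0.4,0.4],"travel":[[0,0.03,-0.05],[0,0.06,-0.1],[0,0.09,-0.15],[0,0.107,-0.18],[0.02,0.107,-0.2],[0.04,0.107,-0.23],[0.041,0.107,-0.26],[0.041,0.107,-0.26]],"yaw":[0,0,0,0,0,0,0,0]}'
python3 - <<'E'
from h import *
g=grab('side','s9');cv2.imwrite('pics/s9c.png',cv2.resize(g['pixels'][150:370,170:340],None,fx=2.7,fy=2.7))
E
```

```text
clock: 35.22
tcp_pos: [614.2, -219.9, 249.4]
ee_rot: [0.018, 1.0, 0.003, -0.001]
ft_force: [4.8, 27.4, -18.2]
finger_gap: 22.1
gripper_force: 78.0
clock: 36.1
tcp_pos: [614.5, -181.7, 300.8]
ee_rot: [0.021, 1.0, -0.001, -0.002]
ft_force: [18.5, -6.8, -47.9]
finger_gap: 22.2
gripper_force: 65.9
clock: 37.1
tcp_pos: [473.8, -122.6, 306.1]
ee_rot: [0.023, 1.0, 0.001, 0.002]
ft_force: [3.0, -0.4, -0.7]
finger_gap: 59.7
gripper_force: 0.0
clock: 38.1
tcp_pos: [515.6, -14.8, 43.8]
ee_rot: [0.021, 1.0, -0.0, -0.001]
ft_force: [-0.8, -0.8, -0.3]
finger_gap: 60.0
gripper_force: 0.0
```

View pics/s9c.png

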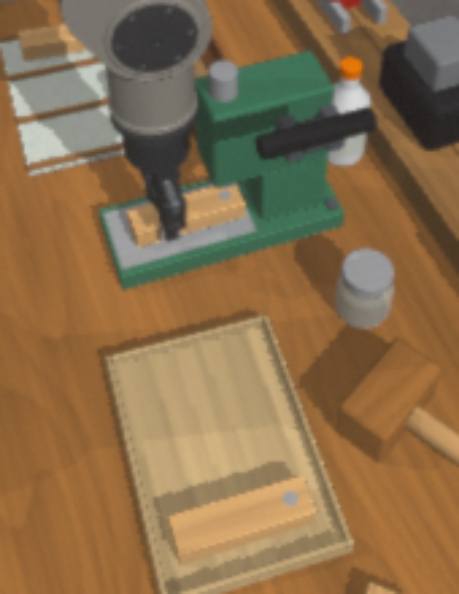

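```bash
python3 -m inch '{"jaw":[-1,-1,-1,-1,-1,-1,-1,-1],"travel":[[0,0,-0.001],[0,0,-0.001],[0,0,-0.001],[0,0,0.003],[-0.015,0,0.004],[-0.035,0.001,0.004],[-0.06,0.002,0.004],[-0.07,0.002,0.004]],"yaw":[0,0,0,0,0,0,0,0]}'
python3 -m inch '{"jaw":[-1,-1,-1,-1,-1,-1,-1,-1],"travel":[[0,0,0.04],[0,-0.03,0.07],[0,-0.08,0.07],[0,-0.13,0.07],[0,-0.18,0.07],[0,-0.23,0.07],[0.001,-0.27,0.07],[0.002,-0.284,0.05]],"yaw":[0,-0.047,-0.047,-0.047,-0.047,-0.047,-0.047,-0.047]}'
python3 -m inch '{"jaw":[-1,-1,-1,-1,-1,-1],"travel":[[0,0,0],[0,0,-0.03],[0,0,-0.06],[0,0,-0.07],[0,0,-0.074],[0,0,-0.076]],"yaw":[0,0,0,0,0,0]}'
```

```text
clock: 39.15
tcp_pos: [444.5, -12.5, 48.9]
ee_rot: [0.021, 1.0, 0.0, -0.0]
ft_force: [0.4, 0.2, -1.1]
finger_gap: 38.2
gripper_force: 60.7
clock: 40.15
tcp_pos: [448.8, -299.7, 99.7]
ee_rot: [0.046, 0.999, -0.001, 0.001]
ft_force: [0.0, 0.7, -0.9]
finger_gap: 38.3
gripper_force: 61.1
clock: 40.9
tcp_pos: [448.9, -296.6, 23.5]
ee_rot: [0.044, 0.999, -0.0, 0.001]
ft_force: [0.1, -1.1, -1.0]
finger_gap: 38.3
gripper_force: 61.0
```

```bash
python3 -m inch '{"jaw":[-1,-1],"travel":[[0,0,-0.003],[0,0,-0.004]],"yaw":[0,0]}'
python3 -m inch '{"jaw":[0.1,0.1,0.1,0.1,0.1,0.1,0.1,0.1],"travel":[[0,0,0],[0,0,0],[0,0,0.03],[0,0,0.07],[0,0.05,0.09],[0,0.1,0.09],[0,0.15,0.09],[0,0.2,0.09]],"yaw":[0,0,0,0,0,0,0,0]}'
python3 - <<'E'
from h import *
rails('t10',dict(a=(120,205,160,290)))
im=load('t10');s=load('t7');print(rect(im,blob(im,(0,0,0),(180,255,60),(322,160,340,216)),320))
for b in((336,230,364,285),(364,230,392,285)): print(rect(im,blob(im,(8,105,120),(16,145,255),b),34))
E
```

```text
clock: 41.15
tcp_pos: [449.1, -296.8, 21.2]
ee_rot: [0.044, 0.999, 0.0, 0.001]
ft_force: [-17.2, 12.9, 70.7]
finger_gap: 38.8
gripper_force: 69.3
clock: 42.15
tcp_pos: [448.4, -95.0, 109.0]
ee_rot: [0.044, 0.999, 0.0, 0.0]
ft_force: [-0.0, 0.4, 0.1]
finger_gap: 46.7
gripper_force: 0.0
a [502.6 376.1 142.   68.3  -3.9] [(76, array([527.9, 398.1])), (39, array([532.7, 341.9])), (17, array([551.1, 372.3]))]
[ 626.9 -184.2  113.    22.3   -1.5]
[ 474.4 -299.5  131.5   41.1   -4.9]
[ 471.  -378.4  139.    41.1   -4.9]
```

Run:
```python
from h import *
im=load('t10'); 
for lo in((8,100,140),(8,105,160)):
  for k in(3,5):
    c=blob(im,lo,(20,140,255),(110,200,170,290),k); print(lo,k,rect(im,c,36),cv2.contourArea(c))
print('t7 same');
c=blob(load('t7'),(8,100,140),(20,140,255),(110,200,170,290),3);print(rect(im,c,36),cv2.contourArea(c))
g=grab('side','s10')
cv2.imwrite('pics/m10.png',np.hstack([cv2.resize(im['pixels'][200:290,110:210],None,fx=4,fy=4),cv2.resize(g['pixels'][140:230,150:240],None,fx=4,fy=4)]))
```

```text
(8, 100, 140) 3 [502.8 377.3 140.1  43.8  -7.4] 495.0
(8, 100, 140) 5 [500.2 377.6 134.9  43.8  -7.4] 465.0
(8, 105, 160) 3 [502.1 379.1 137.4  39.3  -7.4] 423.5
(8, 105, 160) 5 [489.  380.8 111.   39.3  -7.4] 379.0
t7 same
[485.8 370.2 137.   43.5  -7.1] 471.5
```

View pics/m10.png

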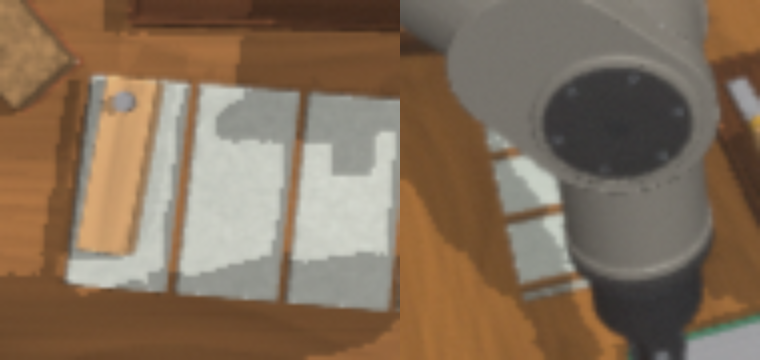

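```bash
python3 -m inch '{"jaw":[0.4,0.4,0.4,0.4,0.4,0.4,0.4,0.4],"travel":[[0,0.06,0],[0,0.12,0],[0,0.18,0],[0.01,0.24,0],[0.02,0.3,0],[0.023,0.36,0],[0.023,0.42,0],[0.023,0.479,0]],"yaw":[-0.038,-0.038,-0.038,-0.038,-0.038,-0.038,-0.038,-0.038]}'
python3 -m inch '{"jaw":[0.4,0.4,0.4,0.4],"travel":[[0,0,-0.04],[0,0,-0.075],[0,0,-0.075],[0,0,-0.075]],"yaw":[0,0,0,0]}'
```

```text
clock: 43.25
tcp_pos: [471.6, 384.1, 108.8]
ee_rot: [0.063, 0.998, 0.0, 0.0]
ft_force: [1.0, 0.2, -0.4]
finger_gap: 59.8
gripper_force: 0.0
clock: 43.75
tcp_pos: [472.2, 382.4, 34.9]
ee_rot: [0.063, 0.998, 0.0, 0.0]
ft_force: [0.0, -0.4, -0.5]
finger_gap: 59.9
gripper_force: 0.0
```

```bash
python3 -m inch '{"jaw":[0.4,0.4,-1,-1,-1,-1,-1,-1],"travel":[[0,0,-0.013],[0,0,-0.016],[0,0,-0.016],[0,0,-0.016],[0,0,-0.016],[0,0,-0.016],[0,0,0.03],[0,0,0.082]],"yaw":[0,0,0,0,0,0,0,0]}'
python3 -m inch '{"jaw":[-1,-1,-1,-1,-1,-1,-1,-1],"travel":[[0,-0.05,0],[0,-0.11,0],[-0.01,-0.17,0],[-0.02,-0.23,0],[-0.026,-0.29,0],[-0.026,-0.34,0],[-0.026,-0.38,0],[-0.026,-0.396,0]],"yaw":[0.087,0.087,0.087,0.087,0.087,0.087,0.087,0.087]}'
python3 -m inch '{"jaw":[-1,-1,-1,-1],"travel":[[0,0,-0.04],[0,0,-0.07],[0,0,-0.07],[0,0,-0.07]],"yaw":[0,0,0,0]}'
```

```text
clock: 44.75
tcp_pos: [470.9, 381.8, 116.2]
ee_rot: [0.063, 0.998, -0.001, -0.001]
ft_force: [-0.1, 0.7, -1.0]
finger_gap: 38.6
gripper_force: 61.3
clock: 45.75
tcp_pos: [445.1, -15.9, 115.9]
ee_rot: [0.021, 1.0, -0.0, 0.0]
ft_force: [0.2, 0.5, -1.5]
finger_gap: 38.6
gripper_force: 61.3
clock: 46.25
tcp_pos: [445.8, -13.7, 46.6]
ee_rot: [0.02, 1.0, 0.0, 0.0]
ft_force: [0.8, 0.6, -1.7]
finger_gap: 38.4
gripper_force: 61.3
```

```bash
python3 -m inch '{"jaw":[-1,-1,-1,-1,-1,-1,-1],"travel":[[0.02,-0.001,0],[0.045,-0.002,0],[0.072,-0.002,0],[0.072,-0.002,0],[0.072,-0.002,-0.003],[0.072,-0.002,-0.005],[0.072,-0.002,-0.005]],"yaw":[0,0,0,0,0,0,0]}'
python3 -m inch '{"jaw":[0.4,0.4,0.4,0.4,0.4,0.4,0.4,0.4],"travel":[[0,0,0],[0,0,0],[0,0,0.03],[-0.02,0,0.07],[-0.04,-0.03,0.12],[-0.04,-0.08,0.15],[-0.04,-0.13,0.18],[-0.04,-0.168,0.22]],"yaw":[0,0,0,0,0,0,0,0]}'
python3 -m inch '{"jaw":[0.4,0.4,0.4,0.4,0.4,0.4,0.4,0.4],"travel":[[0,0,0.05],[0,0,0.1],[0.03,0,0.13],[0.07,0,0.13],[0.12,0,0.13],[0.138,0,0.13],[0.138,0,0.1],[0.138,0,0.1]],"yaw":[0,0,0,0,0,0,0,0]}'
python3 - <<'E'
from h import *
g=grab('side','s11'); o=load('s8')
for im in(o,g):
    c=blob(im,*RAIL,(195,205,275,255)); print(rect(im,c,58), c.min(0),c.max(0))
E
```

```text
clock: 47.12
tcp_pos: [516.9, -15.5, 40.7]
ee_rot: [0.02, 1.0, 0.0, -0.0]
ft_force: [-0.6, -0.5, -2.3]
finger_gap: 38.7
gripper_force: 61.3
clock: 48.12
tcp_pos: [476.6, -185.5, 261.8]
ee_rot: [0.02, 1.0, 0.0, -0.0]
ft_force: [1.4, 0.9, -0.1]
finger_gap: 60.2
gripper_force: 0.0
clock: 49.12
tcp_pos: [614.6, -183.2, 358.9]
ee_rot: [0.02, 1.0, 0.0, -0.002]
ft_force: [-0.6, 0.5, -0.3]
finger_gap: 59.7
gripper_force: 0.0
[544.6 -26.2 139.9  56.8  -1.6] [217 219] [260 240]
[545.8 -26.1 140.5  57.2  -1. ] [217 219] [260 240]
```

Rail a lies as rail b did (same contour in the side view). Same stroke.

```bash
python3 -m inch '{"jaw":[0.4,0.4,0.4,-1,-1,-1,-1],"travel":[[0,0,-0.03],[0,0,-0.055],[0,0,-0.058],[0,0,-0.058],[0,0,-0.058],[0,0,-0.058],[0,0,-0.058]],"yaw":[0,0,0,0,0,0,0]}'
python3 -m inch '{"jaw":[-1,-1,-1,-1,-1,-1,-1,-1],"travel":[[-0.0005,-0.0125,-0.0116],[-0.001,-0.0237,-0.0243],[-0.0014,-0.0336,-0.0381],[-0.0018,-0.0421,-0.0528],[-0.002,-0.0491,-0.0683],[-0.0023,-0.0544,-0.0844],[-0.0024,-0.0582,-0.101],[-0.0025,-0.0603,-0.1179]],"yaw":[0,0,0,0,0,0,0,0]}'
python3 -m inch '{"jaw":[-1,-1,-1,-1,-1,-1],"travel":[[0,-0.0004,-0.0085],[0,-0.0004,-0.017],[0,0,-0.0255],[0,0.001,-0.0339],[0,0.0016,-0.038],[0,0.0022,-0.0423]],"yaw":[0,0,0,0,0,0]}'
python3 -m inch '{"jaw":[-1,-1,-1,-1],"travel":[[0,0.0005,-0.003],[0,0.001,-0.006],[0,0.0015,-0.009],[0,0.002,-0.012]],"yaw":[0,0,0,0]}'
```

```text
clock: 50.05
tcp_pos: [615.9, -183.9, 303.8]
ee_rot: [0.02, 1.0, -0.0, 0.001]
ft_force: [0.1, -0.0, 6.7]
finger_gap: 22.2
gripper_force: 58.7
clock: 51.05
tcp_pos: [613.6, -242.5, 185.6]
ee_rot: [0.019, 1.0, 0.001, 0.001]
ft_force: [-4.2, 13.7, 16.4]
finger_gap: 22.3
gripper_force: 68.2
clock: 51.8
tcp_pos: [613.7, -241.6, 144.1]
ee_rot: [0.02, 1.0, 0.0, 0.001]
ft_force: [-5.6, 3.8, 23.2]
finger_gap: 22.3
gripper_force: 73.0
clock: 52.3
tcp_pos: [613.9, -240.0, 133.4]
ee_rot: [0.02, 1.0, 0.0, 0.001]
ft_force: [-15.0, 6.6, 47.7]
finger_gap: 21.8
gripper_force: 76.8
```

```bash
python3 -m inch '{"jaw":[-1,-1,-1,-1,-1,-1,-1,-1],"travel":[[0,-0.0015,0.008],[0,-0.0032,0.0204],[0,-0.0046,0.0373],[0,-0.0042,0.0543],[0,-0.0021,0.0712],[0.0003,0.0017,0.0878],[0.0005,0.007,0.1039],[0.001,0.014,0.1194]],"yaw":[0,0,0,0,0,0,0,0]}'
python3 -m inch '{"jaw":[-1,-1,-1,-1,-1,-1,-1],"travel":[[0.0003,0.0085,0.0147],[0.0007,0.0184,0.0285],[0.001,0.0296,0.0412],[0.0015,0.0421,0.0518],[0.0015,0.044,0.053],[0.0015,0.044,0.053],[0.0015,0.044,0.053]],"yaw":[0,0,0,0,0,0,0]}'
python3 -m inch '{"jaw":[0.4,0.4,0.4,0.4,0.4,0.4,0.4,0.4],"travel":[[0,-0.001,-0.001],[0,-0.001,-0.001],[0,-0.001,0.03],[0,-0.001,0.07],[-0.05,-0.001,0.07],[-0.1,-0.001,0.07],[-0.14,0.02,0.04],[-0.14,0.06,0]],"yaw":[0,0,0,0,0,0,0,0]}'
python3 -m inch '{"jaw":[0.4,0.4,0.4,0.4,0.4,0.4,0.4,0.4],"travel":[[0,0.03,-0.05],[0,0.06,-0.1],[0,0.09,-0.15],[0,0.107,-0.18],[0.02,0.107,-0.2],[0.04,0.107,-0.23],[0.041,0.107,-0.259],[0.041,0.107,-0.259]],"yaw":[0,0,0,0,0,0,0,0]}'
python3 - <<'E'
from h import *
g=grab('side','s12'); o=load('s9'); r=load('s11')
box=(slice(190,235),slice(240,265)); f=lambda x:x['pixels'][box].astype(float)
print('diff vs b pressed',abs(f(g)-f(o)).mean(),' vs unpressed',abs(f(g)-f(r)).mean())
E
```

```text
clock: 53.3
tcp_pos: [614.1, -221.6, 249.4]
ee_rot: [0.018, 1.0, 0.002, -0.001]
ft_force: [5.9, 18.9, -10.3]
finger_gap: 22.3
gripper_force: 72.3
clock: 54.18
tcp_pos: [615.7, -182.0, 301.8]
ee_rot: [0.02, 1.0, -0.001, -0.0]
ft_force: [12.5, -5.4, -22.0]
finger_gap: 21.7
gripper_force: 64.4
clock: 55.18
tcp_pos: [473.7, -122.6, 303.8]
ee_rot: [0.021, 1.0, 0.001, 0.002]
ft_force: [2.6, 1.2, 0.4]
finger_gap: 60.1
gripper_force: 0.0
clock: 56.18
tcp_pos: [515.4, -15.0, 42.8]
ee_rot: [0.02, 1.0, -0.0, -0.002]
ft_force: [-0.2, 0.1, 0.8]
finger_gap: 59.9
gripper_force: 0.0
diff vs b pressed 1.7703703703703704  vs unpressed 4.165925925925926
```

```bash
python3 -m inch '{"jaw":[-1,-1,-1,-1,-1,-1,-1,-1],"travel":[[0,0,0],[0,0,0],[0,0,0],[0,0,0.004],[-0.015,0,0.005],[-0.035,0.001,0.005],[-0.06,0.002,0.005],[-0.07,0.002,0.005]],"yaw":[0,0,0,0,0,0,0,0]}'
python3 -m inch '{"jaw":[-1,-1,-1,-1,-1,-1,-1,-1],"travel":[[0,0,0.04],[0,-0.03,0.07],[0.005,-0.08,0.07],[0.01,-0.13,0.07],[0.01,-0.18,0.07],[0.01,-0.204,0.07],[0.01,-0.204,0.04],[0.01,-0.204,0]],"yaw":[0,-0.047,-0.047,-0.047,-0.047,-0.047,-0.047,-0.047]}'
python3 -m inch '{"jaw":[-1,-1,-1,-1],"travel":[[0,0,-0.015],[0,0,-0.023],[0,0,-0.025],[0,0,-0.025]],"yaw":[0,0,0,0]}'
```

```text
clock: 57.22
tcp_pos: [444.5, -12.6, 49.1]
ee_rot: [0.02, 1.0, 0.0, -0.0]
ft_force: [-0.7, -0.2, -1.6]
finger_gap: 38.3
gripper_force: 60.8
clock: 58.22
tcp_pos: [457.2, -217.2, 48.9]
ee_rot: [0.043, 0.999, -0.0, 0.001]
ft_force: [1.1, 0.3, -2.2]
finger_gap: 38.3
gripper_force: 61.3
clock: 58.72
tcp_pos: [456.9, -216.8, 24.7]
ee_rot: [0.043, 0.999, -0.0, 0.001]
ft_force: [-0.1, -0.2, -1.6]
finger_gap: 38.5
gripper_force: 61.3
```

```bash
python3 -m inch '{"jaw":[-1,-1,-1,-1],"travel":[[0,0,-0.002],[0,0,-0.003],[0,0,-0.004],[0,0,-0.004]],"yaw":[0,0,0,0]}'
python3 -m inch '{"jaw":[0.1,0.1,0.1,0.1,0.1,0.1,0.1,0.1],"travel":[[0,0,0],[0,0,0],[0,0,0.03],[0,0,0.07],[0,0.05,0.1],[0,0.1,0.1],[0,0.15,0.1],[0,0.2,0.1]],"yaw":[0,0,0,0,0,0,0,0]}'
python3 -m inch '{"jaw":[0.1,0.1,0.1,0.1],"travel":[[0,0.06,0],[0,0.12,0],[0,0.18,0],[0,0.18,0]],"yaw":[0,0,0,0]}'
python3 - <<'E'
from h import *
im=grab('top','t13');g=grab('side','s13')
print('grip',rect(im,blob(im,(0,0,0),(180,255,60),(322,160,340,216)),320))
hsv=cv2.cvtColor(im['pixels'],cv2.COLOR_BGR2HSV)
for b in((312,225,338,285),(338,225,364,285),(364,225,392,285)): print(rect(im,blob(im,(8,105,120),(16,145,255),b),34))
ins=cv2.inRange(hsv,(0,0,90),(180,45,220)); k,l,st,ce=cv2.connectedComponentsWithStats(ins[215:285,305:395]); print([(int(st[i,4]),onz(im,ce[i][0]+305,ce[i][1]+215,34).round(0)[:2]) for i in range(1,k) if st[i,4]>6])
print('chisel',rect(im,blob(im,(8,60,110),(25,160,255),(145,182,218,208)),20))
E
```

```text
clock: 59.22
tcp_pos: [456.8, -216.7, 21.5]
ee_rot: [0.043, 0.999, 0.001, 0.001]
ft_force: [-9.8, 5.6, 42.6]
finger_gap: 38.3
gripper_force: 66.2
clock: 60.22
tcp_pos: [456.3, -15.0, 120.1]
ee_rot: [0.043, 0.999, 0.0, 0.0]
ft_force: [1.0, 0.2, 0.2]
finger_gap: 47.0
gripper_force: 0.0
clock: 60.72
tcp_pos: [456.1, 167.9, 119.7]
ee_rot: [0.04, 0.999, 0.0, 0.0]
ft_force: [-0.3, -1.5, -0.4]
finger_gap: 47.0
gripper_force: 0.0
grip [ 626.9 -184.2  113.    22.2   -1.5]
[ 486.5 -219.6  138.4   41.2   -4.3]
[ 478.3 -299.8  139.3   42.1   -4.7]
[ 471.4 -378.4  139.3   41.1   -5. ]
[(13, array([ 537., -225.])), (14, array([ 528., -305.])), (14, array([ 521., -384.]))]
chisel [660.2 222.  122.7  23.4 -89.8]
```

All three rails lie in the tray with their inserts up, the chisel is in the tool tray, and the lever is in its home position.

```bash
python3 -c "
from workcell import arm
print(arm.close_job())"
```

```text
the job is handed in; nothing more can be done
None
```

The job is handed in at about 61 s with no verdict returned: by my measurements the chisel is in the tool tray, all three rails lie side by side in the plywood tray with their inserts pressed flush, and the lever is up.

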